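Call the kiln helper and point out the pieces to fire

TASK

The glaze on the pieces standing on the wooden board is still wet, so touch none of them. Call the kiln helper by pressing the plunger of the counter bell fully down and letting it spring back, then show which two pieces are to be fired: point first at the cup on the board that has no handle and then at the larger of the two bowls, each time with the fingertips held 2 to 4 cm above the middle of its open mouth for a good two seconds. Do not come down low over the middle of any other piece, leave the bell and the jar where they stand, and finish with the hand drawn well away from all the pieces.

Things in the scene. Friction and masses are not known exactly. Their poses are not given: they have to be found in the camera images.
- tumbler: The cup without a handle: white ceramic, open at the top, 76 mm across its rim, 85 mm tall. Origin: centre of its underside, z up. Not to be touched.
- big_bowl: The larger bowl: white ceramic, open, 124 mm across its rim, 55 mm tall. Origin: centre of its underside, z up. Not to be touched.
- mug: Mug: as the cup without a handle (76 mm across, 85 mm tall), but with a handle that stands out to its own +y side, up to 75 mm from the axis. Origin: centre of its underside, z up. Not to be touched.
- small_bowl: The smaller bowl: white ceramic, 80 mm across its rim, 40 mm tall. Origin: centre of its underside, z up. Not to be touched.
- vase: Narrow-necked white vase, 74 mm across its belly, 48 mm across its top, 120 mm tall, the tallest piece. Origin: centre of its underside, z up. Not to be touched.
- board: Wooden ware board, 320 mm (its x) by 500 mm (its y), 18 mm thick, fixed on the table, carrying the five pieces in changing places, their axes at least 125 mm apart. Origin: centre of its underside.
- bell: Loose counter bell (0.3 to 0.5 kg) on the table beside the board, on the left or the right: black foot 84 mm across, steel dome 45 mm tall, plunger on top. Origin: centre of its underside.
- plunger (a joint): Plunger of the bell, pressed straight down: 0 up, 0.005 m fully down. A spring returns it; it takes about 1.3 N to start and 4 N to be fully down.
- plunger_top (a point): Centre of the top face of the bell's plunger, a flat steel disc 22 mm across whose top stands 59 mm above the table when up and 14 mm above the dome. It moves with the plunger.
- jar: Closed white glaze jar with a black cap, 68 mm across, 85 mm tall, loose on the table beside the board on the side away from the bell. Origin: centre of its underside.

How it is judged:
On the way, in this order (a step that is already met when the one before it is completed fails the run):
1. the bell's plunger is pressed down (4 mm or more of its 5 mm) (value of joint plunger above 0.004 m), for 0.05 s.
2. the fingertips point at the cup without a handle for 1.8 s: the grasp point within 30 mm of its axis and 15 to 85 mm above its rim (fingertips a few centimetres above it), bell let go (horizontal distance between the grasp point and tumbler below 0.03 m and z of the grasp point in the frame of tumbler between 0.1 and 0.17 m and value of joint plunger below 0.0015 m), for 1.8 s.
3. then the fingertips point at the larger bowl in the same way for 1.8 s (horizontal distance between the grasp point and big_bowl below 0.03 m and z of the grasp point in the frame of big_bowl between 0.07 and 0.14 m), for 1.8 s.
At the end, for the whole second after the job is handed in: The plunger is up again (under 1.5 mm), the bell and the jar are within 20 mm and every piece within 8 mm of where it stood, all pieces upright, and the grasp point is more than 120 mm to the side of each piece's axis or more than 120 mm above its rim (value of joint plunger below 0.0015 m and distance of each of bell, jar from where it was at the start of the episode below 0.02 m and (horizontal distance between the grasp point and tumbler above 0.12 m or z of the grasp point in the frame of tumbler above 0.205 m) and (horizontal distance between the grasp point and mug above 0.12 m or z of the grasp point in the frame of mug above 0.205 m) and (horizontal distance between the grasp point and big_bowl above 0.12 m or z of the grasp point in the frame of big_bowl above 0.175 m) and (horizontal distance between the grasp point and small_bowl above 0.12 m or z of the grasp point in the frame of small_bowl above 0.16 m) and (horizontal distance between the grasp point and vase above 0.12 m or z of the grasp point in the frame of vase above 0.24 m) and distance of each of tumbler, mug, big_bowl, small_bowl, vase from where it was at the start of the episode below 0.008 m and angle between each of tumbler, mug, big_bowl, small_bowl, vase's own z axis and vertical below 0.1 rad); the robot touches nothing.
It fails at once if the robot touches one of the wet pieces (contact force between any of the fingers, the arm and tumbler above 0.2 N or contact force between any of the fingers, the arm and mug above 0.2 N or contact force between any of the fingers, the arm and big_bowl above 0.2 N or contact force between any of the fingers, the arm and small_bowl above 0.2 N or contact force between any of the fingers, the arm and vase above 0.2 N).
It fails at once if the hand comes down low over a piece that was not asked for (mug, smaller bowl or vase): grasp point within 20 mm of its axis and less than 60 mm above its top ((horizontal distance between the grasp point and mug below 0.02 m and z of the grasp point in the frame of mug below 0.145 m) or (horizontal distance between the grasp point and small_bowl below 0.02 m and z of the grasp point in the frame of small_bowl below 0.1 m) or (horizontal distance between the grasp point and vase below 0.02 m and z of the grasp point in the frame of vase below 0.18 m)).
It fails at once if the bell or the jar is lifted, or shifted by more than 20 mm (distance of any of bell, jar from where it was at the start of the episode above 0.02 m).
It also fails if it takes over 61 s, if anything falls off the work surface, if the arm or the gripper's body presses on something with over 40 N, if the wrist force passes 120 N, or if a joint passes its speed limit or range.

ROBOT

A 6-joint arm with a two-finger parallel gripper is mounted at the origin on the work surface. World frame = base frame: x ahead of the robot, y to its left, z up, the work surface at z = 0. Lengths are in m, angles in rad, forces in N, time in s.
With the tool pointing down it reaches from about 0.225 to 0.725 m from the base axis. Payload 3.1 kg.
Tool frame: the origin (TCP) lies at the very end of the fingers, on their centre line; the grasp point (between the pads) lies 19 mm behind it; y points along the fingers, x is the direction in which the jaws open and shut, and the axes are right-handed (so a half turn about y gives the same grasp; the last joint's range is limited). The gripper opens to 85 mm and grips with 20 to 120 N. Pads are 22 mm wide; open, the fingers measure 114 mm over their backs; the gripper's body (76 mm by 85 mm) begins 54 mm behind the grasp point. The pads swing forward as they close: fully open they stand 13 mm farther back than shut.
Start: joints at [-1.388, 0.048, 0.099, 1.622, 0, 1.443], TCP at [0.161, -0.5, 0.231] pointing down, gripper open.
Joint ranges: [-2.91, 2.91], [-0.99, 1.94], [-1.21, 1.42], [-2.12, 2.29], [-1.49, 1.47], [-3.14, 3.14]. Speed limits (rad/s): [2.79, 2.79, 3.14, 3.14, 3.14, 3.14].

INTERFACE

Orientations are given as a rotation vector (axis times angle).
In Python, from plant import manip, vision gives the robot as it stands.
- The arm moves only by the tool send_rows, never from a script. Its arguments are lists of equal length, an entry for each row: "translation": the shift along the world's x, y, z in m, a list of three; "angular": the turn, a rotation vector about the world's x, y, z in rad, a list of three; "jaw": the closure in counts, from 0 (fully open) to 255 (shut). In form: {"translation": [[dx, dy, dz], ...], "angular": [[ax, ay, az], ...], "jaw": [jaw, ...]}. A call has 1 to 12 rows; each row is the pose to reach, as a shift and turn from the pose commanded when the call began; what a row does not reach only later rows make up. A row lasts 1/10 s, in which the tool goes at most 50 mm and 8.59 degrees, less where a joint would pass 70% of its speed; a pose out of reach is approached as far as the arm can. A call with a gripper value outside its range is refused whole. The fingers move at their own pace and stop on an object; "force" is the grip in N (left out, the last holds). Time passes only in rows, so rows that repeat a pose let the fingers close. It gives the time, the measured TCP pose, the force and the opening at its end, in the units of the state.
- manip.get_state(): the state, without advancing time (a new reading comes with each control period).
- vision.read_camera(name): name is "scene" or "top" or "wrist"; returns a dict with "image" (480x640x3 uint8, red, green, blue), "z_map" (480x640 float32, m along the optical axis (not along the pixel's ray), 0 where there is no reading), "K" (3x3 intrinsics, pixels), "R" (3x3) and "t" (3): a world point X has camera coordinates R X + t. Camera axes: x right, y down, z forward; pixel columns grow to the right and rows downward; lengths in m; the calibration is good to about 2 mm. A picture is of the moment at which its call begins.
- manip.job_done(): hands the job in, once; it reports no verdict.
The state is a dict: "time": time; "joint_positions": joint angles; "dq": joint speeds; "tau": joint torques, N m; "position": TCP position; "ee_rot": TCP orientation; "ft_force": force on the tool from outside, world axes, zero at the start; "moment": the same for the moment, N m; "gripper_width": finger opening in m.
Only numpy, scipy, OpenCV 4.12 (cv2) and the standard library are available. Lean on these libraries where they do the work, as an engineer would, in place of code of your own. Each camera call takes 0.05 s, during which the arm holds its last target.

## Working session

There is one attempt and no reset: what is moved stays moved. The work goes in short steps, Python scripts to look and compute and a tool call to move; the robot and the scene stay as the last step left them, time stands still between calls to the robot, and variables do not carry over. Pictures are saved under pics/ and viewed, and the job is handed in when it is done.

Besides the shell and the picture viewer there is one more tool, called after "Call:" by a JSON object that holds its "name" and its "arguments", one argument or row to a line. send_rows: Moves the arm, as the interface text tells. Its arguments: {"type":"object","properties":{"translation":{"type":"array"},"angular":{"type":"array"},"jaw":{"type":"array"},"force":{"type":"number"}},"required":["translation","angular","jaw"]}

```bash
mkdir -p pics; ls; python3 - <<'E'
from plant import manip, vision
import cv2,numpy as np
print(manip.get_state())
for n in ["top","scene"]:
    d=vision.read_camera(n); cv2.imwrite(f"pics/{n}1.png",d["image"][:,:,::-1]); np.savez(f"{n}1.npz",**d)
    print(n,d["K"],d["R"],d["t"])
E
```

```text
pics
{'time': 0.0, 'joint_positions': array([-1.38781204e+00,  4.86999738e-02,  9.75654856e-02,  1.62199529e+00,
       -1.30291817e-05,  1.44303214e+00]), 'dq': array([-0.00171821, -0.00129599, -0.00155985,  0.00093015,  0.00052745,
        0.00069317]), 'tau': array([ 8.16560600e-05, -3.38782096e+01,  3.20014071e+01,  2.01056729e-02,
       -1.59215465e-04,  3.45556032e-06]), 'position': array([ 0.16041805, -0.49923919,  0.23012735]), 'ee_rot': array([-1.33869335,  0.97848692, -0.9756612 ]), 'ft_force': array([-0.01382648,  0.28860145,  0.57579652]), 'moment': array([ 0.02996417, -0.00581388,  0.00361435]), 'gripper_width': 0.08496808048852565}
top [[530.44735537   0.         316.11262011]
 [  0.         530.44735537 243.5639509 ]
 [  0.           0.           1.        ]] [[-0.0240561  -0.99970273  0.00396881]
 [-0.99410731  0.02350134 -0.10582221]
 [ 0.10569748 -0.00649109 -0.99437715]] [-0.00236716  0.5426315   1.2166906 ]
scene [[580.42591735   0.         324.2668344 ]
 [  0.         580.42591735 241.77238261]
 [  0.           0.           1.        ]] [[-0.41644344  0.90911929  0.00877371]
 [ 0.64938375  0.30419179 -0.69697066]
 [-0.63629836 -0.28455136 -0.71704597]] [ 0.24511676 -0.31195399  1.56100503]
```

View pics/top1.png

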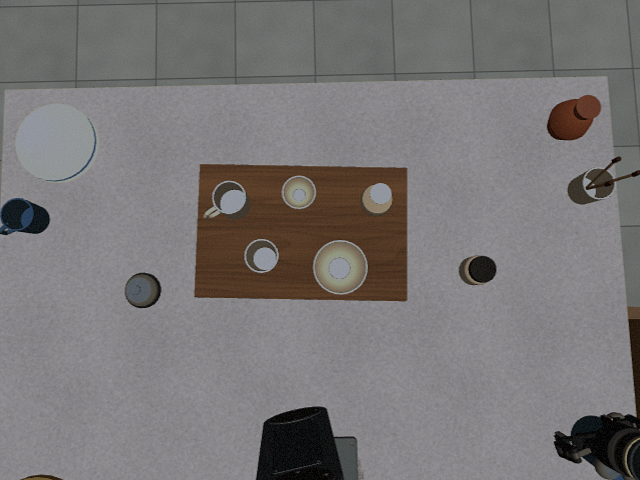

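View pics/scene1.png

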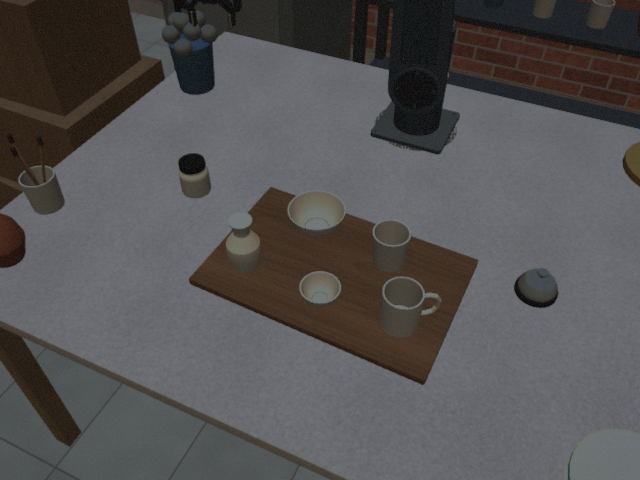

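The top view shows the handle-less cup at (262,256), the mug with its handle at (229,198), the small bowl at (299,192), the vase at (377,198) and the big bowl at (340,267). The bell is on the left at (142,290) and the jar on the right at (480,269). Next I measure the rim centres by casting rays.

```bash
cat > h.py <<'E'
import numpy as np, cv2
def pts(d):
    K,R,t,z=d["K"],d["R"],d["t"],d["z_map"].astype(float)
    v,u=np.mgrid[:480,:640]
    c=np.stack([(u-K[0,2])/K[0,0]*z,(v-K[1,2])/K[1,1]*z,z],-1)
    return (c-t)@R
def proj(d,X):
    c=d["R"]@np.array(X)+d["t"]; p=d["K"]@c; return p[:2]/p[2]
def ray(d,u,v,h):
    r=d["R"].T@np.linalg.inv(d["K"])@np.array([u,v,1.]); o=-d["R"].T@d["t"]
    return o+r*(h-o[2])/r[2]
E
python3 - <<'E'
from h import *
for n in ["top1","scene1"]:
    d=dict(np.load(n+".npz")); P=pts(d); ok=d["z_map"]>0
    t=dict(np.load("top1.npz"))
    for nm,u,v,h,r in [("tumbler",262,256,.103,.038),("mug",229,198,.103,.038),("small",299,192,.058,.04),("big",340,267,.073,.062),("vase",381,193,.138,.024),("bell",145,288,.059,.011),("bellmid",143,290,.03,.04),("jar",482,268,.085,.034)]:
        g=ray(t,u,v,h)
        m=ok&(np.hypot(P[...,0]-g[0],P[...,1]-g[1])<r+.03)&(abs(P[...,2]-h)<.006)
        q=P[m]
        if len(q)<5: print(n,nm,g.round(3),len(q));continue
        c,rr=cv2.minEnclosingCircle(q[:,:2].astype(np.float32))
        A=np.c_[2*q[:,:2],np.ones(len(q))];s=np.linalg.lstsq(A,(q[:,:2]**2).sum(1),rcond=None)[0]
        print(n,nm,g.round(3),len(q),np.round(c,4),round(rr,4),"ls",s[:2].round(4),np.sqrt(s[2]+s[:2]@s[:2]).round(4),"zmax",q[:,2].max().round(4))
im=cv2.imread("pics/top1.png"); cv2.imwrite("pics/crop1.png",cv2.resize(im[150:310,100:420],None,fx=2.5,fy=2.5))
E
```

```text
top1 tumbler [0.51  0.105 0.103] 205 [0.5115 0.1063] 0.038 ls [0.5112 0.106 ] 0.0354 zmax 0.1089
top1 mug [0.641 0.177 0.103] 203 [0.6444 0.1763] 0.0382 ls [0.6437 0.1761] 0.0357 zmax 0.1082
top1 small [0.66  0.022 0.058] 232 [0.6614 0.0223] 0.0401 ls [0.6605 0.0221] 0.0367 zmax 0.0636
top1 big [ 0.483 -0.068  0.073] 407 [ 0.4841 -0.0683] 0.0615 ls [ 0.4841 -0.0682] 0.0584 zmax 0.0787
top1 vase [ 0.637 -0.158  0.138] 354 [ 0.6377 -0.1567] 0.0236 ls [ 0.6373 -0.1566] 0.0165 zmax 0.1436
top1 bell [0.447 0.375 0.059] 73 [0.4437 0.3975] 0.0114 ls [0.4443 0.3974] 0.0078 zmax 0.0644
top1 bellmid [0.443 0.389 0.03 ] 276 [0.4447 0.3969] 0.0365 ls [0.4443 0.3971] 0.031 zmax 0.036
top1 jar [ 0.473 -0.384  0.085] 556 [ 0.4715 -0.3862] 0.0304 ls [ 0.4714 -0.3856] 0.0212 zmax 0.0909
scene1 tumbler [0.51  0.105 0.103] 312 [0.5118 0.1073] 0.0396 ls [0.5126 0.1081] 0.0355 zmax 0.1075
scene1 mug [0.641 0.177 0.103] 386 [0.645  0.1776] 0.04 ls [0.6453 0.1784] 0.0359 zmax 0.1072
scene1 small [0.66  0.022 0.058] 351 [0.6614 0.0224] 0.0417 ls [0.6618 0.0239] 0.0371 zmax 0.0628
scene1 big [ 0.483 -0.068  0.073] 456 [ 0.4843 -0.067 ] 0.0642 ls [ 0.485 -0.066] 0.0588 zmax 0.0781
scene1 vase [ 0.637 -0.158  0.138] 356 [ 0.6367 -0.1556] 0.0252 ls [ 0.6381 -0.1544] 0.0169 zmax 0.1428
scene1 bell [0.447 0.375 0.059] 84 [0.4479 0.3974] 0.0131 ls [0.4464 0.399 ] 0.0081 zmax 0.0627
scene1 bellmid [0.443 0.389 0.03 ] 318 [0.448 0.399] 0.0362 ls [0.446  0.3989] 0.0308 zmax 0.036
scene1 jar [ 0.473 -0.384  0.085] 394 [ 0.4713 -0.3843] 0.0324 ls [ 0.4728 -0.3832] 0.0222 zmax 0.0906
```

View pics/crop1.png

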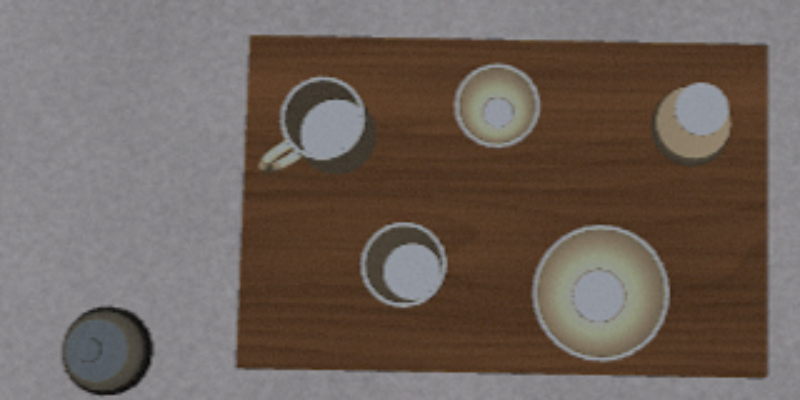

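```bash
python3 - <<'E'
from plant import manip
from scipy.spatial.transform import Rotation as R
s=manip.get_state(); print(R.from_rotvec(s["ee_rot"]).as_matrix().round(4))
E
```

```text
[[ 3.058e-01 -4.000e-04  9.521e-01]
 [-9.521e-01  2.100e-03  3.058e-01]
 [-2.100e-03 -1.000e+00  3.000e-04]]
```

Call:
{"name": "send_rows", "arguments": {
  "translation": [
    [0.01,0.035,0.002],
    [0.022,0.07,0.004],
    [0.034,0.11,0.006],
    [0.046,0.145,0.008],
    [0.058,0.185,0.01],
    [0.07,0.22,0.012],
    [0.082,0.26,0.014],
    [0.094,0.295,0.016],
    [0.106,0.335,0.018],
    [0.118,0.37,0.02],
    [0.13,0.41,0.02],
    [0.142,0.45,0.02]
  ],
  "angular": [
    [0,0,0.08],
    [0,0,0.16],
    [0,0,0.24],
    [0,0,0.33],
    [0,0,0.41],
    [0,0,0.49],
    [0,0,0.58],
    [0,0,0.66],
    [0,0,0.74],
    [0,0,0.82],
    [0,0,0.91],
    [0,0,1.0]
  ],
  "jaw": [255,255,255,255,255,255,255,255,255,255,255,255]
}}

```text
time: 1.3
position: [0.3026, -0.0483, 0.2511]
ee_rot: [-1.561, 0.202, -0.202]
ft_force: [1.5, -0.5, 0.1]
gripper_width: -0.0001
```

Call:
{"name": "send_rows", "arguments": {
  "translation": [
    [0.012,0.04,0],
    [0.024,0.08,0],
    [0.036,0.12,0],
    [0.048,0.16,0],
    [0.06,0.2,0],
    [0.073,0.24,0],
    [0.086,0.28,0],
    [0.1,0.32,0],
    [0.113,0.36,0],
    [0.126,0.4,-0.02],
    [0.136,0.43,-0.04],
    [0.142,0.447,-0.06]
  ],
  "angular": [
    [0,0,0.08],
    [0,0,0.16],
    [0,0,0.24],
    [0,0,0.33],
    [0,0,0.41],
    [0,0,0.49],
    [0,0,0.58],
    [0,0,0.66],
    [0,0,0.74],
    [0,0,0.82],
    [0,0,0.91],
    [0,0,0.98]
  ],
  "jaw": [255,255,255,255,255,255,255,255,255,255,255,255]
}}

```text
time: 2.5
position: [0.4446, 0.3995, 0.1893]
ee_rot: [-1.495, -0.567, 0.568]
ft_force: [0.6, 0.2, -0.8]
gripper_width: 0.0
```

Call:
{"name": "send_rows", "arguments": {
  "translation": [
    [0,0,-0.02],
    [0,0,-0.04],
    [0,0,-0.06],
    [0,0,-0.08],
    [0,0,-0.095],
    [0,0,-0.1],
    [0,0,-0.1],
    [0,0,-0.1]
  ],
  "angular": [
    [0,0,0],
    [0,0,0],
    [0,0,0],
    [0,0,0],
    [0,0,0],
    [0,0,0],
    [0,0,0],
    [0,0,0]
  ],
  "jaw": [255,255,255,255,255,255,255,255]
}}

```text
time: 3.3
position: [0.445, 0.3975, 0.0923]
ee_rot: [-1.496, -0.564, 0.562]
ft_force: [-0.1, -0.5, 0.7]
gripper_width: -0.0002
```

```bash
python3 - <<'E'
from plant import manip, vision
from h import *
s=manip.get_state(); print(s["position"],s["ft_force"],s["time"],s["joint_positions"])
for n in ["wrist","scene"]:
    d=vision.read_camera(n); cv2.imwrite(f"pics/{n}2.png",d["image"][:,:,::-1]); np.savez(f"{n}2.npz",**d)
im=cv2.imread("pics/scene2.png"); cv2.imwrite("pics/scene2c.png",cv2.resize(im[190:340,440:640],None,fx=4,fy=4))
E
```

```text
[0.44502857 0.3974942  0.09225775] [-0.0647246  -0.52714874  0.65845187] 3.3 [6.16662623e-01 2.45078191e-01 4.19075293e-02 1.36616524e+00
 4.42329841e-05 1.46750198e+00]
```

View pics/scene2c.png

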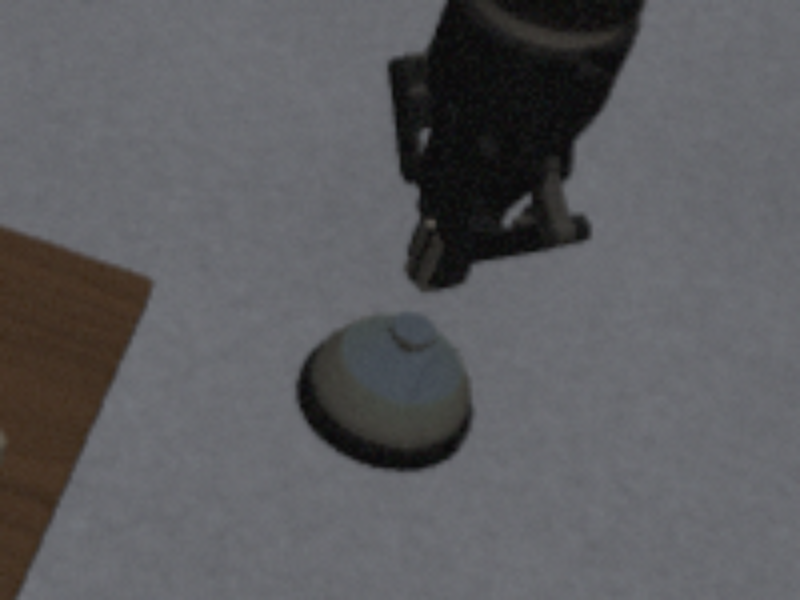

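View pics/wrist2.png

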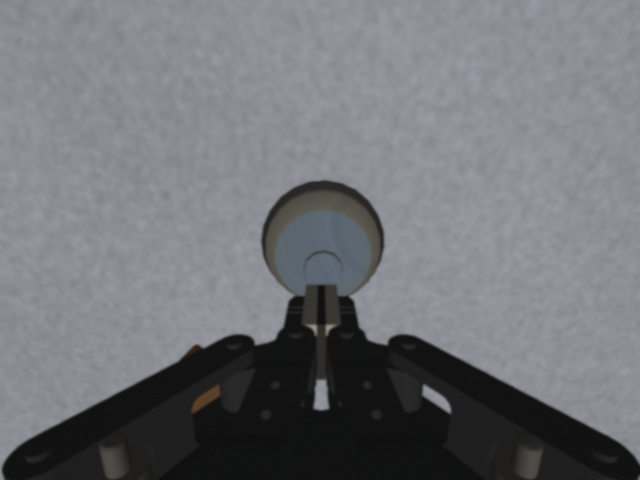

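In the wrist view the plunger disc is at about (323,268), directly in line with the shut fingers. The scene view shows the fingers standing above it. One numeric check before I press.

```bash
python3 - <<'E'
from h import *
d=dict(np.load("wrist2.npz"));P=pts(d)
print("ray",ray(d,323,268,.059),"tcp down proj",proj(d,[.445,.3975,.059]))
print("depth pts",P[268,323],P[262:274,318:328].reshape(-1,3).mean(0))
m=(abs(P[...,2]-.059)<.004)&(np.hypot(P[...,0]-.445,P[...,1]-.398)<.03)&(d["z_map"]>0)
print(m.sum(),P[m].mean(0), P[m].min(0),P[m].max(0))
E
```

```text
ray [0.44250845 0.40167462 0.059     ] tcp down proj [321.36623122 276.23005743]
depth pts [0.44212213 0.4020965  0.06047624] [0.44192657 0.40191966 0.05974208]
1118 [0.44236248 0.40145951 0.05946522] [0.43241911 0.38996552 0.05513823] [0.45380361 0.41097062 0.06202951]
```

Call:
{"name": "send_rows", "arguments": {
  "translation": [
    [-0.0005,0.0015,-0.01],
    [-0.0005,0.0015,-0.02],
    [-0.0005,0.0015,-0.027],
    [-0.0005,0.0015,-0.03],
    [-0.0005,0.0015,-0.032],
    [-0.0005,0.0015,-0.033],
    [-0.0005,0.0015,-0.034],
    [-0.0005,0.0015,-0.035],
    [-0.0005,0.0015,-0.036],
    [-0.0005,0.0015,-0.036]
  ],
  "angular": [
    [0,0,0],
    [0,0,0],
    [0,0,0],
    [0,0,0],
    [0,0,0],
    [0,0,0],
    [0,0,0],
    [0,0,0],
    [0,0,0],
    [0,0,0]
  ],
  "jaw": [255,255,255,255,255,255,255,255,255,255]
}}

```text
time: 4.4
position: [0.4442, 0.3988, 0.0557]
ee_rot: [-1.496, -0.564, 0.563]
ft_force: [-1.7, -0.3, 2.7]
gripper_width: 0.0001
```

Call:
{"name": "send_rows", "arguments": {
  "translation": [
    [0,0,-0.001],
    [0,0,-0.002],
    [0,0,-0.0025],
    [0,0,-0.0025]
  ],
  "angular": [
    [0,0,0],
    [0,0,0],
    [0,0,0],
    [0,0,0]
  ],
  "jaw": [255,255,255,255]
}}

```text
time: 4.8
position: [0.4443, 0.3988, 0.0541]
ee_rot: [-1.496, -0.564, 0.562]
ft_force: [-2.7, -2.9, 6.7]
gripper_width: -0.0
```

```bash
python3 - <<'E'
from plant import manip
for i in range(2):
    s=manip.get_state(); print(s["position"],s["ft_force"])
E
```

```text
[0.4442773  0.39883031 0.05405744] [-2.736908   -2.93321294  6.72022627]
[0.4442773  0.39883031 0.05405744] [-2.736908   -2.93321294  6.72022627]
```

Call:
{"name": "send_rows", "arguments": {
  "translation": [
    [0,0,-0.001],
    [0,0,-0.0015],
    [0,0,-0.0015]
  ],
  "angular": [
    [0,0,0],
    [0,0,0],
    [0,0,0]
  ],
  "jaw": [255,255,255]
}}

```text
time: 5.1
position: [0.4443, 0.3988, 0.0539]
ee_rot: [-1.496, -0.564, 0.562]
ft_force: [-4.4, -3.5, 12.0]
gripper_width: 0.0
```

The force rose to 12 N with the tip stopped at 0.054, so the plunger is fully down. Now I let go and rise.

Call:
{"name": "send_rows", "arguments": {
  "translation": [
    [0,0,0.003],
    [0,0,0.008],
    [0,0,0.02],
    [0,0,0.05],
    [0,0,0.085],
    [0,0,0.12],
    [0,0,0.155],
    [0,0,0.18],
    [0,0,0.195],
    [0,0,0.2],
    [0,0,0.2]
  ],
  "angular": [
    [0,0,0],
    [0,0,0],
    [0,0,0],
    [0,0,0],
    [0,0,0],
    [0,0,0],
    [0,0,0],
    [0,0,0],
    [0,0,0],
    [0,0,0],
    [0,0,0]
  ],
  "jaw": [255,255,255,255,255,255,255,255,255,255,255]
}}

```text
time: 6.2
position: [0.4445, 0.399, 0.2521]
ee_rot: [-1.496, -0.564, 0.562]
ft_force: [-0.0, 0.5, -0.5]
gripper_width: 0.0002
```

```bash
python3 - <<'E'
from plant import manip, vision
from h import *
print(manip.get_state()["position"])
a=dict(np.load("scene1.npz")); d=vision.read_camera("scene"); cv2.imwrite("pics/scene3.png",d["image"][:,:,::-1])
for nm,e in (("before",a),("now",d)):
    P=pts(e);ok=e["z_map"]>0
    for h,r in((.059,.02),(.03,.06)):
        m=ok&(np.hypot(P[...,0]-.445,P[...,1]-.398)<r)&(abs(P[...,2]-h)<.006); print(nm,h,m.sum(),P[m].mean(0).round(4),np.percentile(P[m][:,2],90).round(4))
E
```

```text
[0.44452628 0.39895822 0.25206823]
before 0.059 84 [0.4468 0.3991 0.0588] 0.0614
before 0.03 318 [0.4645 0.3983 0.0303] 0.0351
now 0.059 83 [0.4465 0.3992 0.0586] 0.0609
now 0.03 328 [0.4631 0.3993 0.0303] 0.0351
```

The bell hasn't moved and the plunger is back up. Next is the tumbler, staying high first.

Call:
{"name": "send_rows", "arguments": {
  "translation": [
    [0.007,-0.03,0],
    [0.014,-0.06,0],
    [0.021,-0.09,0],
    [0.028,-0.12,0],
    [0.035,-0.15,0],
    [0.042,-0.18,0],
    [0.049,-0.21,0],
    [0.056,-0.24,0],
    [0.062,-0.27,0],
    [0.066,-0.287,0],
    [0.0675,-0.2925,0],
    [0.0675,-0.2925,0]
  ],
  "angular": [
    [0,0,-0.05],
    [0,0,-0.1],
    [0,0,-0.15],
    [0,0,-0.2],
    [0,0,-0.25],
    [0,0,-0.3],
    [0,0,-0.35],
    [0,0,-0.4],
    [0,0,-0.45],
    [0,0,-0.5],
    [0,0,-0.53],
    [0,0,-0.53]
  ],
  "jaw": [255,255,255,255,255,255,255,255,255,255,255,255]
}}

```text
time: 7.45
position: [0.5111, 0.1057, 0.2499]
ee_rot: [-1.565, -0.146, 0.15]
ft_force: [0.8, -0.7, 0.5]
gripper_width: -0.0002
```

```bash
python3 - <<'E'
from plant import manip, vision
from h import *
print(manip.get_state()["position"])
d=vision.read_camera("wrist"); im=d["image"][:,:,::-1].copy()
for x in ([.512,.1065,.103],[.6445,.177,.103]):
    for a in np.linspace(0,6.28,40): cv2.circle(im,tuple(int(i) for i in proj(d,[x[0]+.038*np.cos(a),x[1]+.038*np.sin(a),x[2]])),1,(0,0,255),-1)
cv2.imwrite("pics/wrist4.png",im)
E
```

```text
[0.51107675 0.10570213 0.24987067]
```

View pics/wrist4.png

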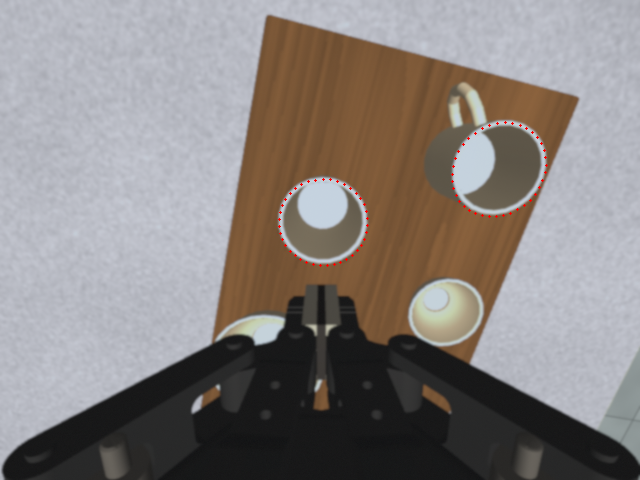

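The wrist view confirms it. The cup at (323,220) has no handle and its rim matches the drawn circle, while the mug with its handle is at (500,167). Descending.

Call:
{"name": "send_rows", "arguments": {
  "translation": [
    [0,0,-0.02],
    [0,0,-0.045],
    [0,0,-0.07],
    [0,0,-0.09],
    [0,0,-0.105],
    [0,0,-0.113],
    [0,0,-0.117],
    [0,0,-0.117],
    [0,0,-0.117],
    [0,0,-0.117],
    [0,0,-0.117],
    [0,0,-0.117]
  ],
  "angular": [
    [0,0,0],
    [0,0,0],
    [0,0,0],
    [0,0,0],
    [0,0,0],
    [0,0,0],
    [0,0,0],
    [0,0,0],
    [0,0,0],
    [0,0,0],
    [0,0,0],
    [0,0,0]
  ],
  "jaw": [255,255,255,255,255,255,255,255,255,255,255,255]
}}

```text
time: 8.7
position: [0.5119, 0.1061, 0.1349]
ee_rot: [-1.566, -0.15, 0.148]
ft_force: [0.0, 0.3, -0.2]
gripper_width: -0.0003
```

Call:
{"name": "send_rows", "arguments": {
  "translation": [
    [0,0,0],
    [0,0,0],
    [0,0,0],
    [0,0,0],
    [0,0,0],
    [0,0,0],
    [0,0,0],
    [0,0,0],
    [0,0,0],
    [0,0,0],
    [0,0,0],
    [0,0,0]
  ],
  "angular": [
    [0,0,0],
    [0,0,0],
    [0,0,0],
    [0,0,0],
    [0,0,0],
    [0,0,0],
    [0,0,0],
    [0,0,0],
    [0,0,0],
    [0,0,0],
    [0,0,0],
    [0,0,0]
  ],
  "jaw": [255,255,255,255,255,255,255,255,255,255,255,255]
}}

```text
time: 9.9
position: [0.5115, 0.1061, 0.1343]
ee_rot: [-1.566, -0.149, 0.149]
ft_force: [0.1, 0.1, -0.7]
gripper_width: 0.0001
```

Call:
{"name": "send_rows", "arguments": {
  "translation": [
    [0,0,0],
    [0,0,0],
    [0,0,0],
    [0,0,0],
    [0,0,0],
    [0,0,0],
    [0,0,0],
    [0,0,0],
    [0,0,0],
    [0,0,0],
    [0,0,0],
    [0,0,0]
  ],
  "angular": [
    [0,0,0],
    [0,0,0],
    [0,0,0],
    [0,0,0],
    [0,0,0],
    [0,0,0],
    [0,0,0],
    [0,0,0],
    [0,0,0],
    [0,0,0],
    [0,0,0],
    [0,0,0]
  ],
  "jaw": [255,255,255,255,255,255,255,255,255,255,255,255]
}}

```text
time: 11.1
position: [0.5115, 0.1062, 0.1343]
ee_rot: [-1.566, -0.149, 0.149]
ft_force: [-1.0, 0.7, -0.1]
gripper_width: -0.0001
```

```bash
python3 - <<'E'
from plant import manip, vision
from h import *
d=vision.read_camera("scene"); im=d["image"][:,:,::-1].copy()
cv2.imwrite("pics/scene5.png",cv2.resize(im[120:390,170:530],None,fx=2.2,fy=2.2))
E
```

```text
(no output)
```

View pics/scene5.png

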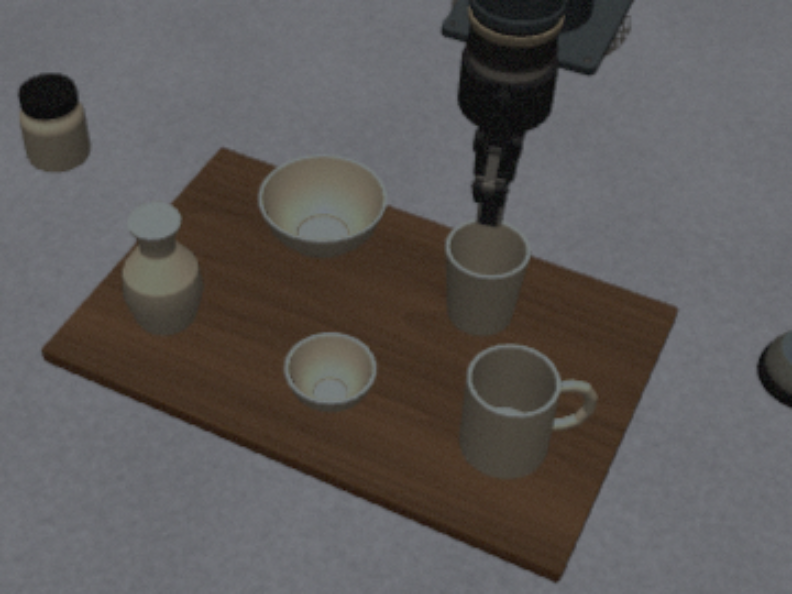

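The fingertips are at about (490,222), just above the mouth of the cup without a handle, and all the pieces still stand. I held there for more than 2.4 s. Now up, across and down to the big bowl.

Call:
{"name": "send_rows", "arguments": {
  "translation": [
    [0,0,0.02],
    [0,0,0.05],
    [0,0,0.08],
    [0,0,0.1],
    [-0.005,-0.03,0.1],
    [-0.01,-0.065,0.1],
    [-0.016,-0.1,0.1],
    [-0.021,-0.135,0.1],
    [-0.025,-0.16,0.1],
    [-0.027,-0.1735,0.1],
    [-0.027,-0.1735,0.1],
    [-0.027,-0.1735,0.1]
  ],
  "angular": [
    [0,0,0],
    [0,0,0],
    [0,0,0],
    [0,0,0],
    [0,0,-0.05],
    [0,0,-0.11],
    [0,0,-0.18],
    [0,0,-0.25],
    [0,0,-0.3],
    [0,0,-0.34],
    [0,0,-0.34],
    [0,0,-0.34]
  ],
  "jaw": [255,255,255,255,255,255,255,255,255,255,255,255]
}}

```text
time: 12.35
position: [0.4847, -0.0668, 0.2343]
ee_rot: [-1.567, 0.117, -0.117]
ft_force: [0.5, 0.7, -0.4]
gripper_width: 0.0002
```

Call:
{"name": "send_rows", "arguments": {
  "translation": [
    [0,0,-0.025],
    [0,0,-0.05],
    [0,0,-0.075],
    [0,0,-0.1],
    [0,0,-0.115],
    [0,0,-0.125],
    [0,0,-0.13],
    [0,0,-0.13],
    [0,0,-0.13],
    [0,0,-0.13],
    [0,0,-0.13],
    [0,0,-0.13]
  ],
  "angular": [
    [0,0,0],
    [0,0,0],
    [0,0,0],
    [0,0,0],
    [0,0,0],
    [0,0,0],
    [0,0,0],
    [0,0,0],
    [0,0,0],
    [0,0,0],
    [0,0,0],
    [0,0,0]
  ],
  "jaw": [255,255,255,255,255,255,255,255,255,255,255,255]
}}

```text
time: 13.55
position: [0.4849, -0.0675, 0.1049]
ee_rot: [-1.568, 0.117, -0.119]
ft_force: [0.1, -0.0, -0.6]
gripper_width: 0.0001
```

Call:
{"name": "send_rows", "arguments": {
  "translation": [
    [0,0,0],
    [0,0,0],
    [0,0,0],
    [0,0,0],
    [0,0,0],
    [0,0,0],
    [0,0,0],
    [0,0,0],
    [0,0,0],
    [0,0,0],
    [0,0,0],
    [0,0,0]
  ],
  "angular": [
    [0,0,0],
    [0,0,0],
    [0,0,0],
    [0,0,0],
    [0,0,0],
    [0,0,0],
    [0,0,0],
    [0,0,0],
    [0,0,0],
    [0,0,0],
    [0,0,0],
    [0,0,0]
  ],
  "jaw": [255,255,255,255,255,255,255,255,255,255,255,255]
}}

```text
time: 14.75
position: [0.4845, -0.0674, 0.1043]
ee_rot: [-1.568, 0.118, -0.118]
ft_force: [-0.4, 0.3, 0.8]
gripper_width: 0.0001
```

Call:
{"name": "send_rows", "arguments": {
  "translation": [
    [0,0,0],
    [0,0,0],
    [0,0,0],
    [0,0,0],
    [0,0,0],
    [0,0,0],
    [0,0,0],
    [0,0,0],
    [0,0,0],
    [0,0,0],
    [0,0,0],
    [0,0,0]
  ],
  "angular": [
    [0,0,0],
    [0,0,0],
    [0,0,0],
    [0,0,0],
    [0,0,0],
    [0,0,0],
    [0,0,0],
    [0,0,0],
    [0,0,0],
    [0,0,0],
    [0,0,0],
    [0,0,0]
  ],
  "jaw": [255,255,255,255,255,255,255,255,255,255,255,255]
}}

```text
time: 15.95
position: [0.4846, -0.0674, 0.1043]
ee_rot: [-1.568, 0.118, -0.118]
ft_force: [-1.0, -0.0, -0.2]
gripper_width: -0.0002
```

```bash
python3 - <<'E'
from plant import manip, vision
from h import *
d=vision.read_camera("scene"); im=d["image"][:,:,::-1].copy()
cv2.imwrite("pics/scene6.png",cv2.resize(im[120:390,170:530],None,fx=2.2,fy=2.2))
E
```

```text
(no output)
```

View pics/scene6.png

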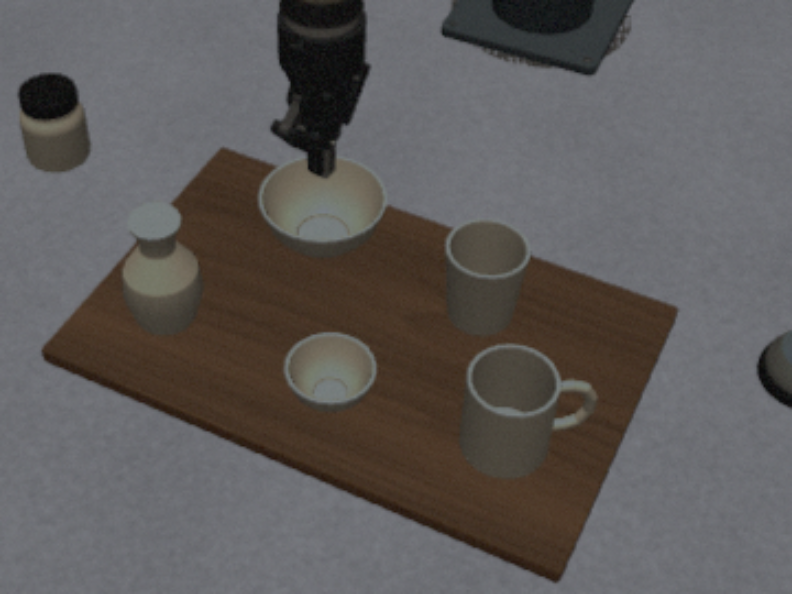

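The fingertips are at about (322,172), above the mouth of the big bowl, and were held there for more than 2.4 s. Now I draw away, up first and then back towards the base.

Call:
{"name": "send_rows", "arguments": {
  "translation": [
    [0,0,0.02],
    [0,0,0.05],
    [0,0,0.085],
    [0,0,0.12],
    [-0.02,0,0.15],
    [-0.05,0,0.18],
    [-0.085,0,0.19],
    [-0.12,0,0.2],
    [-0.15,0,0.2],
    [-0.17,0,0.2],
    [-0.18,0,0.2],
    [-0.18,0,0.2]
  ],
  "angular": [
    [0,0,0],
    [0,0,0],
    [0,0,0],
    [0,0,0],
    [0,0,0],
    [0,0,0],
    [0,0,0],
    [0,0,0],
    [0,0,0],
    [0,0,0],
    [0,0,0],
    [0,0,0]
  ],
  "jaw": [255,255,255,255,255,255,255,255,255,255,255,255]
}}

```text
time: 17.2
position: [0.3042, -0.0674, 0.3048]
ee_rot: [-1.568, 0.117, -0.12]
ft_force: [-0.2, 0.0, -0.4]
gripper_width: -0.0003
```

Call:
{"name": "send_rows", "arguments": {
  "translation": [
    [0,0,0],
    [0,0,0],
    [0,0,0],
    [0,0,0],
    [0,0,0]
  ],
  "angular": [
    [0,0,0],
    [0,0,0],
    [0,0,0],
    [0,0,0],
    [0,0,0]
  ],
  "jaw": [255,255,255,255,255]
}}

```text
time: 17.7
position: [0.3048, -0.0673, 0.3041]
ee_rot: [-1.567, 0.118, -0.117]
ft_force: [-0.2, -0.5, 0.3]
gripper_width: 0.0001
```

```bash
python3 - <<'E'
from plant import manip, vision
from h import *
a=dict(np.load("scene1.npz")); d=vision.read_camera("scene"); Pa,Pd=pts(a),pts(d)
for nm,x,y,h,r in [("tumbler",.512,.1065,.103,.05),("mug",.6445,.177,.103,.05),("small",.661,.022,.058,.05),("big",.484,-.067,.073,.075),("vase",.637,-.156,.138,.035),("bell",.445,.398,.059,.02),("jar",.472,-.385,.085,.045)]:
    o=[]
    for P,e in((Pa,a),(Pd,d)):
        m=(e["z_map"]>0)&(np.hypot(P[...,0]-x,P[...,1]-y)<r)&(abs(P[...,2]-h)<.006); o.append(P[m].mean(0))
    print(nm,((o[1]-o[0])*1000).round(1),"mm")
s=manip.get_state(); print(s["position"],s["time"],s["dq"].round(3))
manip.job_done()
E
```

```text
tumbler [ 0.9 -0.8 -0.1] mm
mug [-0.4  0.6 -0.1] mm
small [ 0.6 -0.6  0.2] mm
big [ 0.3 -0.4 -0. ] mm
vase [-0.1 -0.2  0. ] mm
bell [-0.2 -0.1 -0.3] mm
jar [-0.1 -0.1 -0. ] mm
[ 0.30473979 -0.06732814  0.30417172] 17.75 [-0.001 -0.004 -0.002  0.002  0.001 -0.001]
the job is handed in; nothing more can be done
```

I rang the bell, pointed at the cup without a handle and then at the larger bowl, drew the hand away, and handed the job in at 17.75 s. No verdict was reported.

- **Bell:** I pressed the plunger with the fingers shut until it stopped at 12 N, then let it spring back. Depth readings afterwards showed it back at its starting height.
- **Pointing:** the fingertips were about 3 cm above the middle of each mouth, held for more than 2.4 s each time.
- **Last checks:** in the scene camera, every piece, the bell and the jar were within about 1.3 mm of where they started, about the measuring noise. The hand was at rest at [0.305, -0.067, 0.304], about 180 mm to the side of the nearest piece's axis, with no contact force.
- **Disagreement:** the three cameras placed the plunger centre up to about 4 mm apart. I aimed between them, and the press worked.

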